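# Power up the board test console and start the test

### The job

Run the power-up sequence on the grey board test console with your closed fingertips, picking nothing up: first rock the black power rocker fully over to on by pressing its raised end (the one with the white dot), next press the yellow button fully down so that it stays down, and then press the green button fully down, hold it for a second and let it come back up. Keep to that order, leave the red mushroom button alone, and do not shift the things standing round the console.

Things in the scene. Friction and masses are not known exactly. Their poses are not given: they have to be found in the camera images.
- console: Grey test console, a fixed box 110 mm (x) by 300 mm (y), flat top 40 mm above the bench. Origin: centre of its underside; x points away from the robot, y left along its length, z up. On top, in a row at y = -105, -35, +35 and +105 mm, sit four 62 mm square control modules (power rocker, yellow, green, red) in an order that changes from start to start. All are pressed straight down.
- rocker_on_end (a point): Point on the top face of the black rocker, 17 mm from its middle toward its on end (white dot, the end away from the robot, +x of the console); moves with it. The paddle is 46 mm long along the console's x, 22 mm broad. Off, this point is about 69 mm above the bench; fully on, 7.5 mm lower. It takes about 2 N here, more nearer the middle.
- power_rocker (a joint): Angle of the rocker: 0 is off (on end raised), 0.44 rad is fully on (on end down). It stays where it is left (friction, no snap). Its pivot lies under the middle of the paddle; the paddle stays clear of its grey frame all the way.
- yellow_latch_top (a point): Centre of the top face of the yellow button; moves with it. Cap 28 mm across; up, it is 64 mm above the bench; it travels 8 mm straight down and then still stands 6 mm above the fixed collar round it. It takes about 3 N.
- yellow_latch (a joint): Travel of the yellow button: 0 up, 0.008 m fully down. No return spring: it stays where it is pushed to.
- green_start_top (a point): Centre of the top face of the green button; moves with it. Cap 28 mm across; up, it is 64 mm above the bench; it travels 8 mm straight down and then still stands 6 mm above the fixed collar round it. It is sprung: 2 N to start, 5.5 N fully down.
- green_start (a joint): Travel of the green button: 0 up, 0.008 m fully down; it springs back when let go.
- red_stop_top (a point): Centre of the top face of the red mushroom button (36 mm across), which is not to be pressed; 64 mm above the bench.
- red_stop (a joint): Travel of the red button: 0 up, 0.008 m fully down; sprung like the green one.
- flux: Loose yellow flux bottle with a white nozzle standing behind the console, 45 mm across, 126 mm high; origin: centre of its underside. Not to be moved.
- capacitor: Loose dark blue capacitor standing on end behind the console, 22 mm across, 40 mm high; origin: centre of its underside. Not to be moved.
- spool: Loose blue reel of solder wire standing behind the console, about 62 mm across, 48 mm high; origin: at its underside. Not to be moved.
- terminal: Loose green terminal block lying left of the console, 21 x 60 x 20 mm; origin: centre of its underside. Not to be moved.

How it is judged (in metres and radians):
On the way, in this order (a step that is already met when the one before it is completed fails the run):
1. the power rocker is on (value of joint power_rocker above 0.36 rad), for 0.1 s.
2. the yellow button is down (value of joint yellow_latch above 0.0065 m), for 0.1 s.
3. the green button is held fully down for most of a second (value of joint green_start above 0.0062 m), for 0.7 s.
At the end, for the whole second after the job is handed in: The rocker is on (over 0.36 of 0.44 rad), the yellow button down (over 6.5 of 8 mm), the green and red buttons up (within 2 mm), and the four loose things within 20 mm of where they stood (value of joint power_rocker above 0.36 rad and value of joint yellow_latch above 0.0065 m and value of joint each of green_start, red_stop below 0.002 m and distance of each of flux, capacitor, spool, terminal from where it was at the start of the episode below 0.02 m); the robot touches nothing.
It fails at once if the red button is pressed (2.5 mm) (value of joint red_stop above 0.0025 m).
It fails at once if the yellow button is pressed before the rocker is on (value of joint yellow_latch above 0.004 m and value of joint power_rocker below 0.3 rad).
It fails at once if the green button is pressed before the rocker is on and the yellow button is down (value of joint green_start above 0.004 m and (value of joint power_rocker below 0.3 rad or value of joint yellow_latch below 0.0055 m)).
It fails at once if a loose thing beside the console is shifted by 20 mm, knocked over or lifted (distance of any of flux, capacitor, spool, terminal from where it was at the start of the episode above 0.02 m or angle between any of flux, capacitor, spool, terminal's own z axis and vertical above 0.5 rad).
It also fails if it takes over 45 s, if anything falls off the work surface, if the arm or the gripper's body presses on something with over 40 N, if the wrist force passes 120 N, or if a joint passes its speed limit or range.

### The arm

A 7-joint arm with a two-finger parallel gripper is mounted at the origin on a cart in front of the work surface, level with it; the furniture and walls round the work are solid. World frame = base frame: x ahead of the robot, y to its left, z up, the work surface at z = 0. Lengths are in m, angles in degrees, forces in N, time in s.
With the tool pointing down it reaches from about 0.4 to 0.9 m from the base axis. Payload 5.5 kg.
Tool frame: the origin (TCP) lies on the front face of the gripper's body, between the roots of the fingers; the fingertips stand 73 mm ahead of it and the grasp point (between the pads) lies 54 mm ahead of it; z points along the fingers, y is the line along which they close (so a half turn about z gives the same grasp; the last joint's range is limited). The gripper opens to 85 mm and grips with 20 to 120 N. Pads are 22 mm wide; open, the fingers measure 114 mm over their backs; the gripper's body (76 mm by 85 mm) begins 54 mm behind the grasp point. The pads swing forward as they close: fully open they stand 13 mm farther back than shut.
Start: joints at [78.106, 28.699, -24.465, 88.831, 12.651, 65.22, -12.049], TCP at [0.295, -0.579, 0.304] pointing down, gripper open.
Joint ranges: [-164.97, 164.97], [-17.58, 116.51], [-87.97, 89.64], [11.32, 138.91], [-80.73, 260.73], [10.89, 115.49], [-147.41, 147.41]. Speed limits (degrees/s): [147.25, 147.25, 180, 180, 180, 180, 180].

### API

Orientations are given as [roll, pitch, yaw] about the fixed x, y, z axes, in that order (R = Rz(yaw) Ry(pitch) Rx(roll)).
In Python, from workcell import sensors, optics, workorder gives the robot as it stands.
- The arm moves only by the tool apply_moves, never from a script. Its argument "series" is a list of rows, each a list of 7 numbers: the turn, a rotation vector about the tool's x, y, z in rad, then the shift along the tool's x, y, z in cm, then the finger opening in cm, from 0 to 8.54. In form: [[rx, ry, rz, x, y, z, hand], ...]. A call has 1 to 5 rows; each row shifts and turns the commanded pose from where the row before left it, along the tool's axes as they then stand; what a row does not reach is not made up. A row lasts 1/8 s, in which the tool goes at most 62.5 mm and 10.7 degrees, less where a joint would pass 70% of its speed; a pose out of reach is approached as far as the arm can. A call with a gripper value outside its range is refused whole. The fingers move at their own pace and stop on an object; "squeeze" is the grip in N (left out, the last holds). Time passes only in rows, so rows that do not move let the fingers close. It gives the time, the measured TCP pose, the force, the opening and the grip force at its end, in the units of the state.
- sensors.sense(): the state, without advancing time (a new reading comes with each control period).
- optics.capture(name): name is "side" or "top" or "wrist"; returns a dict with "img" (400x640x3 uint8, red, green, blue), "z_map" (400x640 float32, m along the optical axis (not along the pixel's ray), 0 where there is no reading), "fx", "fy", "cx", "cy" (pixels), "R" (3x3) and "t" (3): a world point X has camera coordinates R X + t. Camera axes: x right, y down, z forward; pixel columns grow to the right and rows downward; lengths in m; the calibration is good to about 2 mm. A picture is of the moment at which its call begins.
- workorder.sign_off(): hands the job in; it is judged then, once.
The state is a dict: "time": time; "joints": joint angles; "joint_velocities": joint speeds; "effort": joint torques, N m; "tool_pos": TCP position; "orientation": TCP orientation; "force": force on the tool from outside, world axes, zero at the start; "ft_torque": the same for the moment, N m; "width": finger opening in m; "grasp_force": force on a finger pad.
Only numpy, scipy, OpenCV 4.12 (cv2) and the standard library are available. Lean on these libraries where they do the work, as an engineer would, in place of code of your own. Each camera call takes 0.05 s, during which the arm holds its last target. There are 200 camera calls.

## Working session

There is one attempt and no reset: what is moved stays moved. The work goes in short steps, Python scripts to look and compute and a tool call to move; the robot and the scene stay as the last step left them, time stands still between calls to the robot, and variables do not carry over. Pictures are saved under pics/ and viewed, at most 10 in all, crops included, and the job is handed in when it is done.

Besides the shell and the picture viewer there is one more tool, called after ">>>" as name([rows], argument=value, ...), one row to a line, values as JSON. apply_moves: Moves the arm, as the interface text tells. Its arguments: {"type":"object","properties":{"series":{"type":"array","items":{"type":"array","items":{"type":"number"}}},"squeeze":{"type":"number"}},"required":["series"]}

```bash
mkdir -p pics
python3 - <<'E'
from workcell import sensors, optics
import cv2,numpy as np
s=sensors.sense();print(s['time'],s['tool_pos'],s['orientation'],s['width'],s['force'])
for n in('top','side'):
    c=optics.capture(n);cv2.imwrite(f'pics/{n}.png',c['img'][:,:,::-1]);np.savez(f'{n}.npz',**c)
    print(n,c['R'],c['t'],c['fx'],c['cx'],c['cy'])
E
```

```text
0.0 [ 0.29453852 -0.57882191  0.30286489] [-1.79889043e+02 -1.61396171e-03  2.69805233e+01] 0.08536636403207246 [ 0.52331819 -0.71072911  1.02653653]
top [[-0.0159169  -0.99979929 -0.01216702]
 [-0.99287592  0.01724145 -0.11789882]
 [ 0.11808493  0.01020376 -0.99295107]] [0.17633666 0.57219335 1.03612567] 437.34946268099225 314.7215888902335 199.50425729773235
side [[-0.97208078 -0.23430971  0.01256626]
 [-0.10734837  0.39645789 -0.91175516]
 [ 0.20865109 -0.88764864 -0.41054186]] [0.59720601 0.04568584 0.96428134] 454.62523630603715 323.315859128507 202.7006193710913
```

View pics/top.png

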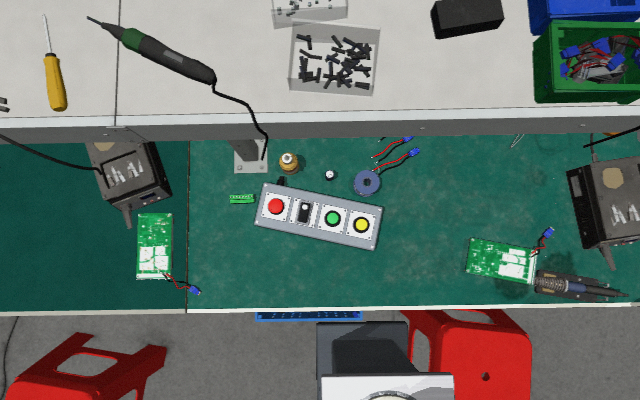

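The top view shows the console with red at (275,206), rocker at (305,211) with its white dot at about (305,205), green at (333,218) and yellow at (361,225). The flux bottle, capacitor and spool stand behind it, and the terminal block at (241,199).

```bash
cat > h.py <<'E'
import numpy as np,cv2
def ray(c,uv,z):
    R,t=c['R'],c['t'];o=-R.T@t
    d=R.T@np.array([(uv[0]-c['cx'])/c['fx'],(uv[1]-c['cy'])/c['fy'],1]);return o+d*(z-o[2])/d[2]
def proj(c,X):
    p=c['R']@X+c['t'];return np.array([c['fx']*p[0]/p[2]+c['cx'],c['fy']*p[1]/p[2]+c['cy']])
def blobs(c,lo,hi,box,amin=20):
    h=cv2.cvtColor(c['img'],cv2.COLOR_RGB2HSV);m=cv2.inRange(h,np.array(lo),np.array(hi))
    k=np.zeros_like(m);x0,y0,x1,y1=box;k[y0:y1,x0:x1]=m[y0:y1,x0:x1]
    n,_,st,ce=cv2.connectedComponentsWithStats(k)
    return [(ce[i],st[i,4]) for i in range(1,n) if st[i,4]>=amin]
E
python3 - <<'E'
from h import *
c=np.load('top.npz')
B=(255,180,385,250)
for n,lo,hi in(('red',(0,150,100),(8,255,255)),('green',(50,120,80),(80,255,255)),('yellow',(22,150,120),(35,255,255))):
    for ce,a in blobs(c,lo,hi,B): print(n,ce,a,ray(c,ce,.062),c['z_map'][int(ce[1]),int(ce[0])])
for ce,a in blobs(c,(0,0,0),(180,255,60),B,30): print('black',ce,a,ray(c,ce,.065))
s=np.load('side.npz');im=s['img']
for p in((275,206),(305,211),(333,218),(361,225)): print(proj(s,ray(c,p,.06)))
t=cv2.resize(c['img'][140:260,220:400],None,fx=4,fy=4,interpolation=3)
cv2.imwrite('pics/tc.png',t[:,:,::-1])
E
```

```text
red [275.20588235 205.59411765] 170 [0.55883856 0.26099712 0.062     ] 1.0404824
green [332.35185185 217.85185185] 108 [0.52725106 0.12536768 0.062     ] 1.0368565
yellow [361.04716981 224.12264151] 106 [0.51123229 0.05777066 0.062     ] 1.0368818
black [280.66666667 182.25      ] 48 [0.61446445 0.24731544 0.065     ]
black [303.6        213.39285714] 140 [0.53876544 0.19338406 0.065     ]
black [332.21333333 219.09333333] 75 [0.52408617 0.12584433 0.065     ]
black [379.28301887 229.75471698] 53 [0.49706567 0.01552411 0.065     ]
black [360.31081081 224.95945946] 74 [0.50910464 0.05984643 0.065     ]
[320.08101931 221.91828467]
[335.5219178  206.74924783]
[350.72091599 194.70728878]
[364.16553345 184.05530166]
```

View pics/tc.png

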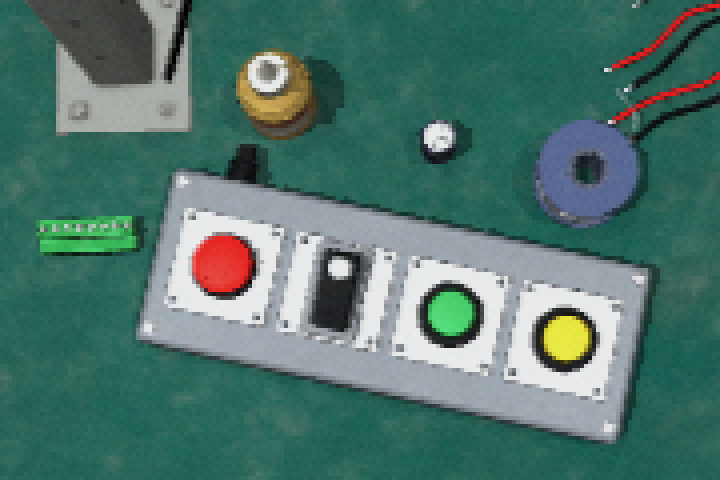

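View pics/side.png

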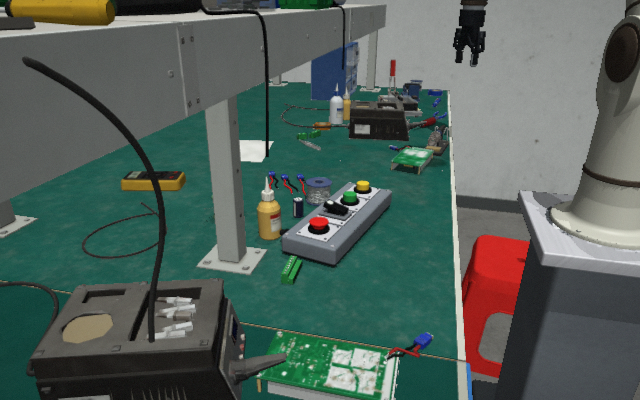

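The side view confirms the layout: red nearest at (319,225), then rocker, green (350,197) and yellow (363,187), with a shelf overhead behind. The crop shows the white dot on the far end of the rocker. The console yaw is about -13°. I'll square the tool to the console and close the fingers first.

>>> apply_moves([
  [0,0,0.176,0,0,0,0],
  [0,0,0.176,0,0,0,0],
  [0,0,0.176,0,0,0,0],
  [0,0,0.174,0,0,0,0],
  [0,0,0,0,0,0,0],
], squeeze=20)

```text
time: 0.72
tool_pos: [0.2948, -0.579, 0.3034]
orientation: [-180.0, 0.0, -13.1]
force: [0.1, -0.7, -0.2]
width: 0.0002
grasp_force: 0.0
```

```bash
cat >> h.py <<'E'
from scipy.spatial.transform import Rotation as Ro
red,yel=np.array([.5588,.2610]),np.array([.5112,.0578])
ey=(red-yel)/np.linalg.norm(red-yel);ex=np.array([ey[1],-ey[0]])
mid=(red+yel)/2
def con(x,y): return mid+ex*x+ey*y
def delta(s,xy,ztip):
    R=Ro.from_euler('xyz',s['orientation'],degrees=True).as_matrix()
    return R.T@(np.array([*xy,ztip])+[0,0,.073]-s['tool_pos'])*100
E
python3 - <<'E'
from h import *
from workcell import sensors
s=sensors.sense();print(s['tool_pos'],s['orientation'],s['width'],np.degrees(np.arctan2(ex[1],ex[0])))
print('rocker',con(.024,.035),delta(s,con(.024,.035),.16),'green',con(0,-.035))
c=np.load('top.npz');print('dot',ray(c,(305,206.7),.069),con(.017,.035),'flux',ray(c,(289,168),.03))
z=c['z_map']
for p in((300,128),(300,120),(300,100)):
    X=c['R'].T@(np.array([(p[0]-c['cx'])/c['fx'],(p[1]-c['cy'])/c['fy'],1])*z[p[1],p[0]]-c['t']);print('shelf',X)
E
```

```text
[ 0.294844   -0.57898042  0.30341939] [-1.79972109e+02  4.56190041e-02 -1.31467133e+01] 0.0001961176505094387 -13.183928404220337
rocker [0.56635015 0.18800364] [  8.99993192 -80.86005206   7.07413811] green [0.52701728 0.1253225 ]
dot [0.55424901 0.18971962 0.069     ] [0.55953465 0.18960018] flux [0.65551818 0.22945921 0.03      ]
shelf [0.65912836 0.18661974 0.36902459]
shelf [0.66232866 0.18496596 0.40444093]
shelf [0.69570377 0.18451004 0.40569344]
```

>>> apply_moves([
  [0,0,0,1.8,-5.8,0,0],
  [0,0,0,1.8,-5.8,0,0],
  [0,0,0,1.8,-5.8,0,0],
  [0,0,0,1.8,-5.8,0,0],
  [0,0,0,1.8,-5.8,0,0],
])

```text
time: 1.35
tool_pos: [0.4496, -0.3158, 0.304]
orientation: [180.0, -0.0, -13.0]
force: [0.9, -0.0, 0.1]
width: 0.0002
grasp_force: 0.0
```

>>> apply_moves([
  [0,0,0,0,-5.8,1,0],
  [0,0,0,0,-5.8,1,0],
  [0,0,0,0,-5.8,1,0],
  [0,0,0,0,-5.8,1,0],
  [0,0,0,0,-5.8,1,0],
])

```text
time: 1.98
tool_pos: [0.5156, -0.0337, 0.2537]
orientation: [180.0, -0.0, -13.0]
force: [0.7, -0.5, -0.2]
width: 0.0002
grasp_force: 0.0
```

>>> apply_moves([
  [0,0,0,0,-5.8,1,0],
  [0,0,0,0,-5.8,1,0],
  [0,0,0,0,-5.8,0,0],
  [0,0,0,0,-5.4,0,0],
  [0,0,0,0,0,0,0],
])

```text
time: 2.6
tool_pos: [0.5669, 0.1932, 0.2342]
orientation: [-179.7, 0.0, -12.5]
force: [0.2, 0.3, 0.4]
width: 0.0001
grasp_force: 0.0
```

Run:
```python
from h import *
from workcell import sensors,optics
s=sensors.sense();print(s['time'],s['tool_pos'],s['orientation'],s['force'])
print(delta(s,con(.024,.035),.085))
c=optics.capture('wrist');cv2.imwrite('pics/w1.png',c['img'][:,:,::-1]);np.savez('w1.npz',**c)
print('cam',-c['R'].T@c['t'])
c=optics.capture('side');cv2.imwrite('pics/s1.png',cv2.resize(c['img'][60:280,220:480],None,fx=3,fy=2.7)[:594,:,::-1])
```

```text
2.6 [0.56693008 0.19324766 0.23420837] [-1.79746937e+02  2.89045108e-02 -1.25464506e+01] [0.18391582 0.31168707 0.409701  ]
[0.06115315 0.55813173 7.61841596]
cam [0.64456041 0.17558951 0.30379429]
```

View pics/w1.png

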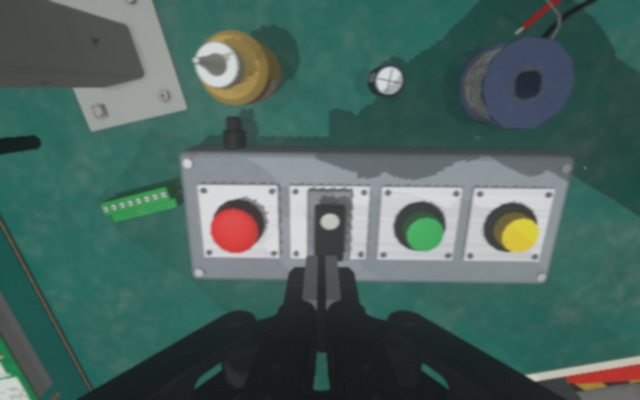

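View pics/s1.png

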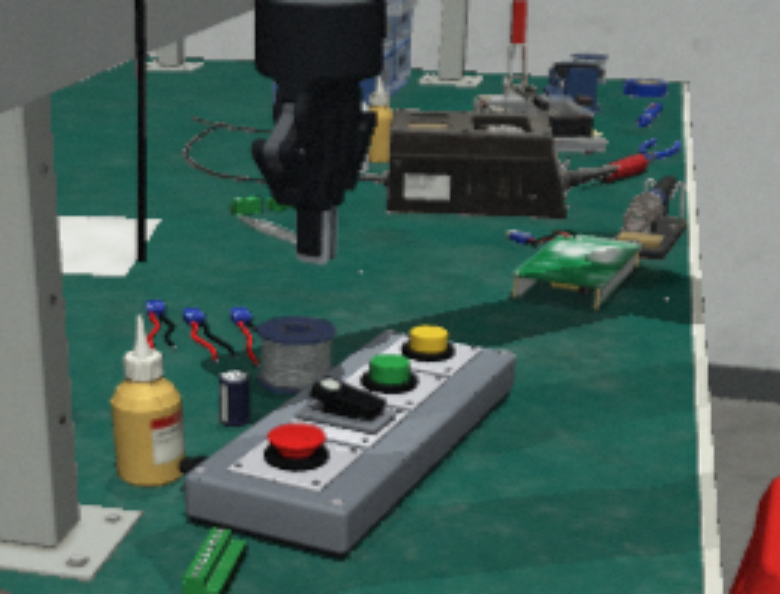

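The wrist view shows the dot at (329,221), red at (235,230), green at (425,233) and yellow at (520,235). The side view shows the tool clear of the shelf and flux bottle. I'll check the estimates against this closer view.

Run:
```python
from h import *
c=np.load('w1.npz')
for n,lo,hi in(('red',(0,150,100),(8,255,255)),('green',(50,120,80),(80,255,255)),('yellow',(22,170,140),(35,255,255))):
    for ce,a in blobs(c,lo,hi,(190,180,570,280),200): print(n,ce,a,ray(c,ce,.063))
print('dot',ray(c,(329.5,221.5),.07),con(.0,.035),'g',con(0,-.035))
z=c['z_map']
for p in((329,222),(330,210),(315,197),(345,197),(329,245),(310,230)):
    X=c['R'].T@(np.array([(p[0]-c['cx'])/c['fx'],(p[1]-c['cy'])/c['fy'],1])*z[p[1],p[0]]-c['t']);d=X[:2]-mid;print(p,X,d@ex,d@ey)
```

```text
red [234.19137818 229.78314827] 1531 [0.56162666 0.25976821 0.063     ]
green [424.16430903 233.45810664] 919 [0.52903263 0.12508575 0.063     ]
yellow [519.53960396 234.61138614] 808 [0.51319181 0.05731221 0.063     ]
dot [0.55567368 0.19015235 0.07      ] [0.54298272 0.1934775 ] g [0.52701728 0.1253225 ]
(329, 222) [0.55461007 0.19070321 0.06797632] 0.011953636621067555 0.034950764330852854
(330, 210) [0.56405339 0.18801082 0.07030242] 0.021762131807081926 0.03448315740735577
(315, 197) [0.56922952 0.19792865 0.0491691 ] 0.024539797977018253 0.045320144049892416
(345, 197) [0.56465416 0.17605156 0.04995298] 0.02507471247762918 0.022976130690759183
(329, 245) [0.53508231 0.19480822 0.06333311] -0.00799568524234692 0.034493740806035456
(310, 230) [0.54430386 0.20752581 0.0496038 ] -0.0019177914494039328 0.04897935429666256
```

Both views agree within 2 mm, and the frame sits low at about 49 mm. Now down over the on end of the rocker.

>>> apply_moves([
  [0,0,0,0,0,3.5,0],
  [0,0,0,0,0,3.5,0],
  [0,0,0,0,0,0.5,0],
  [0,0,0,0,0,0,0],
  [0,0,0,0,0,0,0],
])

```text
time: 3.32
tool_pos: [0.5687, 0.1866, 0.1606]
orientation: [-179.9, -0.1, -13.3]
force: [0.5, 0.2, 0.1]
width: 0.0003
grasp_force: 0.0
```

Run:
```python
from h import *
from workcell import sensors
s=sensors.sense();print(s['tool_pos'],s['orientation'],s['force'])
print(delta(s,con(.023,.035),.062))
```

```text
[0.56866301 0.18655123 0.16058544] [-1.79929932e+02 -1.36748007e-01 -1.32624021e+01] [0.54602578 0.1665436  0.06922029]
[-0.3645423  -0.08504236  2.55778688]
```

>>> apply_moves([
  [0,0,0,-0.35,-0.1,0.6,0],
  [0,0,0,0,0,0.6,0],
  [0,0,0,0,0,0.5,0],
  [0,0,0,0,0,0.4,0],
  [0,0,0,0,0,0.3,0],
])

```text
time: 3.95
tool_pos: [0.5668, 0.188, 0.1359]
orientation: [-179.9, -0.3, -13.3]
force: [5.8, -1.5, 6.3]
width: -0.0002
grasp_force: 3.2
```

>>> apply_moves([
  [0,0,0,0,0,0.2,0],
  [0,0,0,0,0,0.1,0],
  [0,0,0,0,0,0.1,0],
  [0,0,0,0,0,0,0],
  [0,0,0,0,0,0,0],
])

```text
time: 4.58
tool_pos: [0.5673, 0.188, 0.1345]
orientation: [-180.0, -0.3, -13.3]
force: [-0.1, -4.7, 22.2]
width: 0.0001
grasp_force: 11.3
```

22 N against the stop. I'll lift and look.

>>> apply_moves([
  [0,0,0,0,0,-1.5,0],
  [0,0,0,0,0,-2.5,0],
  [0,0,0,0,0,-1.5,0],
  [0,0,0,-1.2,0,0,0],
  [0,0,0,0,0,0,0],
])

```text
time: 5.2
tool_pos: [0.5507, 0.1915, 0.185]
orientation: [179.9, 0.1, -13.2]
force: [-0.1, 0.8, -0.6]
width: 0.0002
grasp_force: 0.0
```

Run:
```python
from h import *
from workcell import sensors,optics
s=sensors.sense();print(s['tool_pos'],s['orientation'],s['force'])
print(delta(s,con(.001,-.105),.085))
c=optics.capture('wrist');cv2.imwrite('pics/w2.png',c['img'][:,:,::-1])
```

```text
[0.55068769 0.19154157 0.18497342] [ 1.79937654e+02  1.30968801e-01 -1.31515415e+01] [-0.0936      0.84092424 -0.56496355]
[-0.69608165 13.98390282  2.7141585 ]
```

View pics/w2.png

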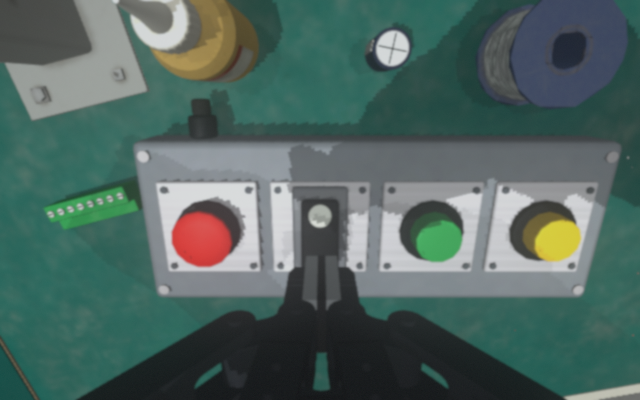

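The wrist view shows the paddle with its dot at (319,216) and both buttons clear. I'll read the paddle slope from depth.

Run:
```python
from h import *
from workcell import optics
c=optics.capture('wrist');z=c['z_map']
P=[]
for v in range(203,250,5):
    u=320;X=c['R'].T@(np.array([(u-c['cx'])/c['fx'],(v-c['cy'])/c['fy'],1])*z[v,u]-c['t']);d=X[:2]-mid;print(v,(d@ex).round(4),(d@ey).round(4),X[2].round(4))
```

```text
203 0.0251 0.035 0.0614
208 0.0224 0.035 0.0625
213 0.0197 0.035 0.0632
218 0.0165 0.035 0.0628
223 0.0138 0.035 0.0638
228 0.0109 0.035 0.0642
233 0.0084 0.035 0.0656
238 0.0051 0.035 0.0652
243 0.0022 0.035 0.0658
248 -0.0008 0.035 0.0663
```

>>> apply_moves([
  [0,0,0,-0.7,4.0,0,0],
  [0,0,0,0,5.0,0,0],
  [0,0,0,0,5.0,0,0],
  [0,0,0,0,0,0,0],
  [0,0,0,0,0,0,0],
])

```text
time: 5.92
tool_pos: [0.514, 0.0567, 0.1857]
orientation: [-180.0, 0.0, -13.3]
force: [0.1, 0.5, 0.5]
width: 0.0003
grasp_force: 0.0
```

Run:
```python
from h import *
from workcell import sensors
s=sensors.sense();print(s['tool_pos'],s['orientation'],s['force'])
print(delta(s,con(.001,-.105),.056))
```

```text
[0.51398337 0.05672687 0.18568275] [-1.79961885e+02  1.33694277e-02 -1.32812412e+01] [0.06632604 0.52123395 0.47935575]
[-0.19411322  0.02806394  5.66830301]
```

The slope has reversed to about -0.2, so the rocker is on. Next, the yellow button.

>>> apply_moves([
  [0,0,0,-0.2,0,2.5,0],
  [0,0,0,0,0,1.6,0],
  [0,0,0,0,0,0.6,0],
  [0,0,0,0,0,0.4,0],
  [0,0,0,0,0,0.3,0],
])

```text
time: 6.55
tool_pos: [0.512, 0.0577, 0.1321]
orientation: [-180.0, -0.0, -13.2]
force: [-1.8, 0.3, 3.2]
width: -0.0
grasp_force: 1.4
```

>>> apply_moves([
  [0,0,0,0,0,0.2,0],
  [0,0,0,0,0,0.1,0],
  [0,0,0,0,0,0.1,0],
  [0,0,0,0,0,0,0],
  [0,0,0,0,0,0,0],
])

```text
time: 7.18
tool_pos: [0.5124, 0.0572, 0.1287]
orientation: [-180.0, -0.1, -13.2]
force: [-3.2, 2.2, 8.1]
width: -0.0001
grasp_force: 3.7
```

>>> apply_moves([
  [0,0,0,0,0,0.1,0],
  [0,0,0,0,0,0.1,0],
  [0,0,0,0,0,0,0],
  [0,0,0,0,0,0,0],
])

```text
time: 7.68
tool_pos: [0.5124, 0.0573, 0.1285]
orientation: [180.0, -0.1, -13.2]
force: [-8.0, 0.6, 25.8]
width: 0.0002
grasp_force: 13.4
```

>>> apply_moves([
  [0,0,0,0,0,-1.5,0],
  [0,0,0,0,0,-2.5,0],
  [0,0,0,0,0,-1.0,0],
  [0,0,0,0,-3.5,0,0],
  [0,0,0,0,-3.5,0,0],
])

```text
time: 8.3
tool_pos: [0.5285, 0.1247, 0.1759]
orientation: [180.0, -0.0, -13.4]
force: [1.0, -0.2, 0.5]
width: -0.0001
grasp_force: 0.0
```

>>> apply_moves([
  [0,0,0,0,0,0,0],
  [0,0,0,0,0,0,0],
])

```text
time: 8.55
tool_pos: [0.5276, 0.1243, 0.1754]
orientation: [179.9, 0.0, -13.3]
force: [0.2, 0.4, -0.4]
width: -0.0002
grasp_force: 0.0
```

Run:
```python
from h import *
from workcell import sensors,optics
s=sensors.sense();print(s['tool_pos'],s['orientation'],s['force'])
print(delta(s,con(.001,-.035),.056))
c=optics.capture('wrist');z=c['z_map']
for n,lo,hi in(('red',(0,150,100),(8,255,255)),('green',(50,120,80),(80,255,255)),('yellow',(22,170,140),(35,255,255))):
    for ce,a in blobs(c,lo,hi,(0,150,640,300),400):
        u,v=ce.astype(int);X=c['R'].T@(np.array([(u-c['cx'])/c['fx'],(v-c['cy'])/c['fy'],1])*z[v,u]-c['t']);d=X[:2]-mid;print(n,a,ce,(d@ex).round(4),(d@ey).round(4),X[2].round(4))
```

```text
[0.52764792 0.12431028 0.17539014] [ 1.79937913e+02  4.07153183e-02 -1.32528250e+01] [ 0.16243162  0.39863263 -0.35647733]
[ 0.01870661 -0.08921605  4.63890768]
red 2779 [ 67.73515653 235.0993163 ] 0.003 0.1035 0.0638
green 1345 [316.52267658 236.34349442] 0.0024 -0.0334 0.0642
yellow 1193 [442.17937972 233.4341995 ] 0.0005 -0.1057 0.0557
```

The yellow top reads 55.7 mm, so it is fully down. Next, press green and hold it.

>>> apply_moves([
  [0,0,0,0,-0.1,2.5,0],
  [0,0,0,0,0,1.0,0],
  [0,0,0,0,0,0.6,0],
  [0,0,0,0,0,0.5,0],
  [0,0,0,0,0,0.3,0],
])

```text
time: 9.22
tool_pos: [0.5281, 0.1253, 0.1283]
orientation: [179.9, -0.0, -13.3]
force: [-11.3, -5.4, 35.7]
width: 0.0005
grasp_force: 17.5
```

>>> apply_moves([
  [0,0,0,0,0,0.1,0],
  [0,0,0,0,0,0,0],
  [0,0,0,0,0,0,0],
  [0,0,0,0,0,0,0],
  [0,0,0,0,0,0,0],
])

```text
time: 9.85
tool_pos: [0.528, 0.1253, 0.1284]
orientation: [179.9, -0.0, -13.3]
force: [-9.6, -5.1, 25.2]
width: -0.0001
grasp_force: 12.6
```

>>> apply_moves([
  [0,0,0,0,0,0,0],
  [0,0,0,0,0,0,0],
  [0,0,0,0,0,0,0],
  [0,0,0,0,0,0,0],
  [0,0,0,0,0,0,0],
])

```text
time: 10.48
tool_pos: [0.528, 0.1254, 0.1284]
orientation: [179.9, -0.0, -13.3]
force: [-9.0, -4.8, 24.7]
width: -0.0001
grasp_force: 12.6
```

>>> apply_moves([
  [0,0,0,0,0,0,0],
  [0,0,0,0,0,0,0],
  [0,0,0,0,0,0,0],
])

```text
time: 10.85
tool_pos: [0.528, 0.1254, 0.1284]
orientation: [179.9, -0.0, -13.3]
force: [-9.6, -3.7, 26.1]
width: -0.0
grasp_force: 12.6
```

Green was held down for over 1.2 s. Now release it and back off.

>>> apply_moves([
  [0,0,0,0,0,-1.5,0],
  [0,0,0,0,0,-2.5,0],
  [0,0,0,0,0,-2.5,0],
  [0,0,0,-2,0,0,0],
  [0,0,0,0,0,0,0],
])

```text
time: 11.48
tool_pos: [0.5081, 0.1313, 0.1915]
orientation: [-180.0, -0.0, -13.1]
force: [0.7, 0.2, -0.2]
width: -0.0004
grasp_force: 0.0
```

Run:
```python
from h import *
from workcell import sensors,optics
s=sensors.sense();print(s['tool_pos'],s['force'])
c=optics.capture('wrist');z=c['z_map'];cv2.imwrite('pics/w3.png',c['img'][:,:,::-1])
pt=lambda u,v:c['R'].T@(np.array([(u-c['cx'])/c['fx'],(v-c['cy'])/c['fy'],1])*z[v,u]-c['t'])
for n,lo,hi in(('red',(0,150,100),(8,255,255)),('green',(50,120,80),(80,255,255)),('yellow',(22,170,140),(35,255,255))):
    for ce,a in blobs(c,lo,hi,(0,150,640,300),400): print(n,a,ce,pt(*ce.astype(int)))
for x in(.02,.01,0,-.01,-.018):
    u,v=proj(c,np.array([*con(x,.039),.065])).astype(int);print('rocker',x,pt(u,v))
```

```text
[0.50812383 0.13132871 0.19148067] [ 0.66612886  0.22467736 -0.23997655]
red 2618 [ 83.31168831 190.96944232] [0.5617957  0.25919428 0.06382315]
green 740 [ 14.88513514 166.8472973 ] [0.58310168 0.33755306 0.01216605]
green 1437 [323.26096033 192.57759221] [0.52928464 0.12506982 0.06363533]
yellow 849 [441.90694935 184.70789164] [0.51597847 0.05603765 0.05586479]
rocker 0.02 [0.56359932 0.19452543 0.061489  ]
rocker 0.01 [0.55356521 0.19647143 0.06262557]
rocker 0 [0.54457862 0.1968611  0.06702059]
rocker -0.01 [0.53519213 0.19890936 0.06713874]
rocker -0.018 [0.52826679 0.19898271 0.0703952 ]
```

View pics/w3.png

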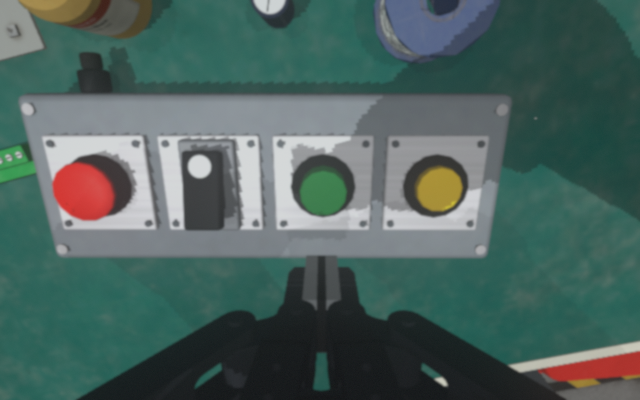

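The rocker at (203,190) is tilted on with slope about -0.23, yellow at (441,186) is down, and green (323,191) and red (83,191) are up. The loose things still stand, and the tool touches nothing.

```bash
python3 -c "
from workcell import workorder
print(workorder.sign_off())"
```

```text
the job is handed in; nothing more can be done
None
```

The power-up sequence is done in order (rocker on, yellow latched down, green held for over a second and released) with red not pressed, and the job is handed in; the sign-off returned no verdict.

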